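# Put the ribbon winder into third gear

### The job

Put the ribbon winder into third gear: push its gear lever with the fingertips from wherever it stands on the left side of the H-shaped gate to the gate's crossbar, across to the right, and then forward (away from the robot) until it is fully home in the third slot, the far right one. Only push the knob, do not pinch it, leave the lever there and do not disturb the things lying round the winder.

Things in the scene. Friction and masses are not known exactly. Their poses are not given: they have to be found in the camera images.
- winder: Ribbon winder, fixed to the table: dark base plate 160 (x) x 250 (y) x 12 mm, grey gearbox (128 x 112 mm) on its left half, white ribbon spool (100 mm across, spindle top 90 mm above the table) lying on its right half. Origin: centre of the underside, on the table. x points forward (near side to far side), y to its left, z up; turned up to 0.4 rad about z.
- gate (a point): Centre of the H-shaped opening in the gate plate's top face, on the gearbox, 86 mm above the table; axes as the winder's. A crossbar along y, 16 mm wide, joins four slots along x, 14 mm wide, at y +14 mm and -14 mm, ending 24 mm from the centre. Slot 1 is far left, 2 near left, 3 far right, 4 near right (one to four raised pips beside them).
- knob (a point): Centre of the lever's black square knob, 40 x 40 x 36 mm high, on a 9 mm rod; axes: x forward, y left, z up along the rod. The lever tilts about a pivot 73 mm under the gate's centre, 150 mm from the knob's centre (about 163 mm above the table): knob travel 40 mm forward or back, 36 mm to each side. Nothing else stands within 60 mm at its height; 59 mm are free under it.
- lever_yoke (a joint): Forward tilt of the lever, rad: 0 in the crossbar (neutral), positive forward (to the winder's far side), -0.27 and +0.27 at the slots' ends. About 3 N at the knob moves it; it stays where it is left. Within about 0.05 of 0 the rod can go sideways along the crossbar. At the start anywhere from the end of slot 2 to the end of slot 1.
- lever (a joint): Sideways tilt of the lever, rad: 0 in the middle, positive to the winder's right, -0.24 and +0.24 at the stops. About 3 N at the knob moves it; it stays where it is left. Beyond 0.16 to either side the rod stands before that side's slots and can go forward or back. Starts at the left (-0.23 to -0.185).
- pad_far: Rubber pad on the knob's far face, 26 x 26 mm; origin at its centre, 17.5 mm from the knob's centre.
- pad_near: Rubber pad on the knob's near face, 26 x 26 mm; origin at its centre, 17.5 mm from the knob's centre.
- pad_left: Rubber pad on the knob's left face, 26 x 26 mm; origin at its centre, 17.5 mm from the knob's centre.
- pad_right: Rubber pad on the knob's right face, 26 x 26 mm; origin at its centre, 17.5 mm from the knob's centre.
- small_pot: Small terracotta pot, 75 mm across, 70 mm high, standing loose to the right of the winder. To be left alone. Origin: centre of its underside.
- gold_spool: Small spool of gold ribbon, 65 mm across, 16 mm high, lying loose behind the winder. To be left alone. Origin: centre of its underside.
- green_marker: Marker pen, 135 mm long, 17 mm thick, lying loose in front of the winder. To be left alone. Origin: centre of its underside.
- shears: Scissors, 199 x 87 mm, 9 mm high, lying loose behind the winder on the left. To be left alone. Origin: centre of the underside.

How it is judged:
By the outcome, as a careful person would: the job done as asked, in the order asked, and still so for the second after the job is handed in, with the robot touching nothing.
It also fails if it takes over 54 s, if anything falls off the work surface, if the arm or the gripper's body presses on something with over 40 N, if the wrist force passes 120 N, or if a joint passes its speed limit or range.

### The arm

A 7-joint arm with a two-finger parallel gripper is mounted at the origin on a cart in front of the work surface, level with it; the furniture and walls round the work are solid. World frame = base frame: x ahead of the robot, y to its left, z up, the work surface at z = 0. Lengths are in m, angles in rad, forces in N, time in s.
With the tool pointing down it reaches from about 0.425 to 0.925 m from the base axis. Payload 6.8 kg.
Tool frame: the origin (TCP) lies midway between the tips of the shut fingers; the grasp point (between the pads) lies 19 mm behind it (arm.pinch_z is the distance from the TCP to the grasp point, in m); z points along the fingers, y is the direction in which the jaws open and shut (so a half turn about z gives the same grasp; the last joint's range is limited). The gripper opens to 85 mm and grips with 20 to 120 N. Pads are 22 mm wide; open, the fingers measure 114 mm over their backs; the gripper's body (76 mm by 85 mm) begins 54 mm behind the grasp point. The pads swing forward as they close: fully open they stand 13 mm farther back than shut.
Start: joints at [1.235, 0.477, 0.022, 1.555, -0.011, 1.109, -0.083], TCP at [0.152, -0.658, 0.231] pointing down, gripper open.
Joint ranges: [-2.96, 2.96], [-0.34, 2.1], [-1.41, 1.46], [0.24, 2.44], [-1.37, 4.51], [0.17, 1.92], [-2.96, 2.96]. Speed limits (rad/s): [2.39, 2.39, 3.14, 3.14, 3.14, 3.14, 3.14].

### API

Orientations are given as [roll, pitch, yaw] about the fixed x, y, z axes, in that order (R = Rz(yaw) Ry(pitch) Rx(roll)).
In Python, from station import arm, get_image, spotter gives the robot as it stands.
- The arm moves only by the shell command python3 -m inch 'ROWS' [OPENING] [FORCE]. ROWS is JSON, a list of rows, each an object with "slide": the shift along the tool's x, y, z in m, a list of three; "turn": the turn about the tool's z in rad. In form: [{"slide": [tx, ty, tz], "turn": turn}, ...]. A call has 1 to 12 rows; each row shifts and turns the commanded pose from where the row before left it, along the tool's axes as they then stand; what a row does not reach is not made up. A row lasts 1/12 s, in which the tool goes at most 41.7 mm and 7.16 degrees, less where a joint would pass 70% of its speed; a pose out of reach is approached as far as the arm can. A call is refused whole if a number of a shift passes 0.0417 or a number of a turn 0.125, either way. A call with a gripper value outside its range is refused whole. OPENING is the gripper command: -1 is shut, 1 is fully open, values between are in proportion, set as the call begins (- or left out, the last holds). The fingers move at their own pace and stop on an object; FORCE is the grip in N (left out, the last holds). Time passes only in rows, so rows that do not move let the fingers close. It gives the time, the measured TCP pose, the force and the opening at its end, in the units of the state.
- arm.get_obs(): the state, without advancing time (a new reading comes with each control period).
- get_image(name): name is "side" or "top" or "wrist"; returns a dict with "frame" (384x512x3 uint8, blue, green, red), "fx", "fy", "cx", "cy" (pixels), "T" (4x4, takes a point from camera to world coordinates); the wrist camera has in their place "hand_eye" (4x4, takes a point from camera to tool coordinates, whose origin is the TCP and whose axes are the flange's). Camera axes: x right, y down, z forward; pixel columns grow to the right and rows downward; lengths in m; the calibration is good to about 2 mm. A picture is of the moment at which its call begins: read the wrist's pose just before it. There is no depth.
- arm.finish_job(): hands the job in, once; it reports no verdict.
Trained networks look in a picture, given as the dict that the camera call returned (one of the last four; its "shot" number tells which), for a name from the list of things; names that differ only in an ending like _2 or _b are one class to them, and where a whole thing is asked for, a point or a joint stands for the part that bears it (a point fixed in the world has none). Each returns a list of dicts, best first, with "confidence" (0 to 1); they miss things now and then, are a little off and sometimes report something else, mostly with a low value. They report only what shows in the picture. A call takes as long as a camera call.
- spotter.trace(picture, name): "region" (384x512 bool, what is visible of it) and "box" ([left, top, width, height] in pixels, round what is visible of it).
The state is a dict: "t": time; "joint_pos": joint angles; "joint_velocities": joint speeds; "tau": joint torques, N m; "ee_pos": TCP position; "eef_rot": TCP orientation; "ft_force": force on the tool from outside, world axes, zero at the start; "wrist_torque": the same for the moment, N m; "width": finger opening in m.
Only numpy, scipy, OpenCV 4.12 (cv2) and the standard library are available. Lean on these libraries where they do the work, as an engineer would, in place of code of your own. Each camera call takes 0.05 s, during which the arm holds its last target. There are 200 camera calls.

## Working session

There is one attempt and no reset: what is moved stays moved. The work goes in short steps, Python scripts to look and compute and a shell command to move; the robot and the scene stay as the last step left them, time stands still between calls to the robot, and variables do not carry over. Pictures are saved under pics/ and viewed, about 8 in all and at most 12, crops included, and the job is handed in when it is done.

```bash
mkdir -p pics; ls
python3 - <<'E'
from station import arm,get_image,spotter
import cv2,numpy as np
o=arm.get_obs();print(o['t'],o['ee_pos'],o['eef_rot'],o['width'])
ims=[]
for n in('side','top'):
    p=get_image(n);print(n,p['fx'],p['fy'],p['cx'],p['cy'],np.round(p['T'],3).tolist())
    f=p['frame'].copy()
    for nm in('knob','pad_far','pad_near','pad_left','pad_right','winder'):
        r=spotter.trace(p,nm)
        for d in r[:2]:
            ys,xs=np.nonzero(d['region']);print(nm,round(d['confidence'],2),d['box'],round(xs.mean(),1),round(ys.mean(),1))
    cv2.imwrite(f'pics/{n}0.png',f)
E
```

```text
pics
0.0 [ 0.15227385 -0.6570148   0.23034023] [-3.13980934e+00  1.47733384e-04  2.27771865e-01] 0.0854757612005949
side 476.23897896341015 476.23897896341015 252.45442613420784 196.20576853429682 [[-0.999, -0.028, 0.034, 0.504], [-0.044, 0.671, -0.74, 0.736], [-0.002, -0.741, -0.671, 0.986], [0.0, 0.0, 0.0, 1.0]]
knob 0.62 [238.9, 198.3, 17.9, 20.8] 249.7 207.6
knob 0.5 [227.2, 182.0, 59.6, 76.9] 256.9 220.1
pad_far 0.59 [190.9, 266.6, 37.5, 60.7] 209.0 307.8
pad_far 0.37 [243.2, 199.8, 15.1, 23.2] 250.0 208.3
pad_right 0.4 [233.1, 179.7, 52.0, 80.9] 257.0 220.0
winder 0.75 [229.6, 179.8, 56.5, 81.2] 256.8 220.3
top 350.15052498147946 350.15052498147946 252.8103205392361 186.05990871575565 [[-0.026, -0.995, 0.1, 0.453], [-1.0, 0.027, 0.004, -0.241], [-0.007, -0.1, -0.995, 0.979], [0.0, 0.0, 0.0, 1.0]]
knob 0.74 [206.4, 189.4, 10.0, 1.5] 210.4 189.9
knob 0.6 [202.5, 172.7, 21.0, 19.7] 210.3 183.0
pad_near 0.62 [206.4, 190.5, 12.9, 1.0] 210.7 190.1
pad_left 0.38 [201.1, 173.4, 21.4, 19.4] 210.4 182.5
pad_right 0.71 [200.7, 163.6, 98.0, 65.5] 248.5 195.8
winder 0.9 [201.8, 165.5, 92.7, 60.4] 248.9 195.8
```

Run:
```python
import cv2,numpy as np
a=cv2.imread('pics/side0.png');b=cv2.imread('pics/top0.png')
cv2.imwrite('pics/s1.png',cv2.resize(a[130:380,130:430],(800,600*10//9)[:1]+(600,),interpolation=cv2.INTER_CUBIC) )
cv2.imwrite('pics/t1.png',cv2.resize(b[120:270,160:360],(800,600),interpolation=cv2.INTER_CUBIC))
```

```text
(no output)
```

View pics/s1.png

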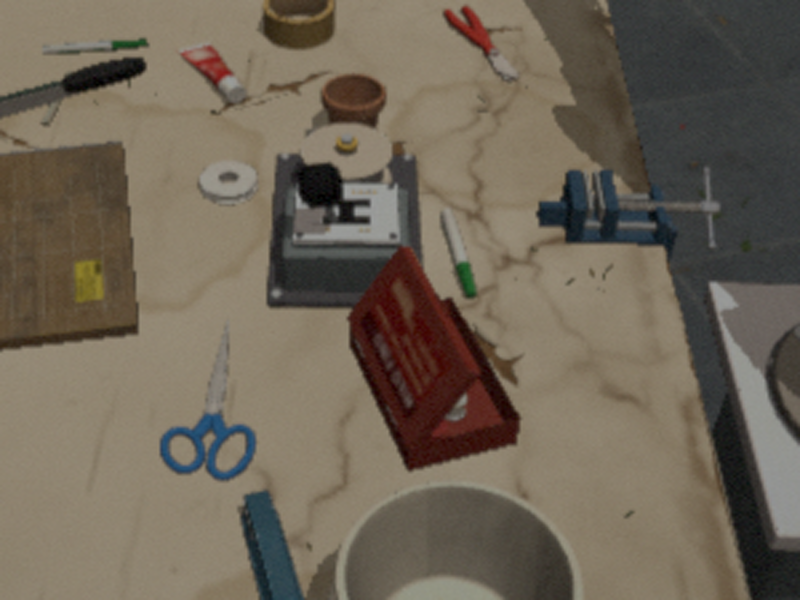

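View pics/t1.png

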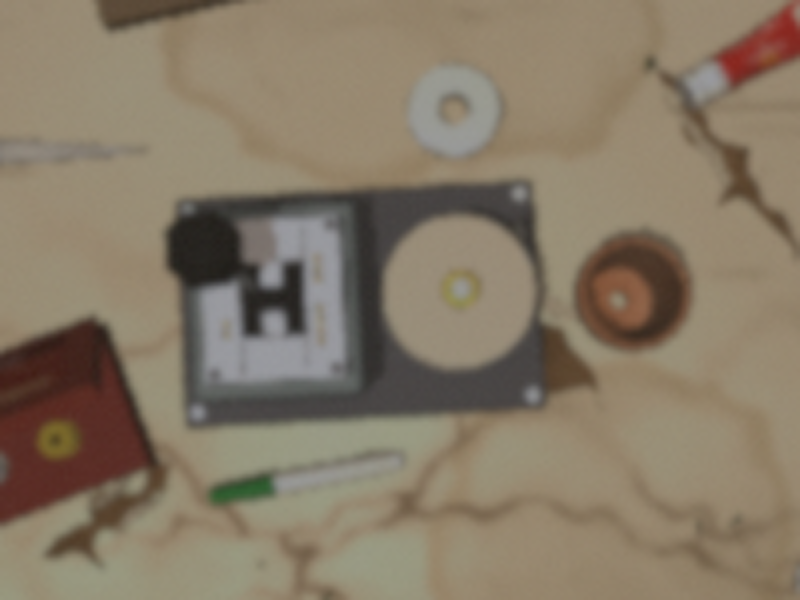

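View pics/top0.png

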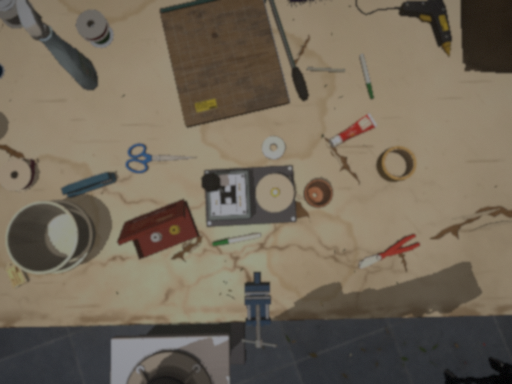

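Top view: winder nearly square to the world. The knob is at about px (211,182), far left of the H, whose centre is at (228,194.5), so the lever is in slot 1. Now the geometry.

```bash
cat > g.py <<'E'
from station import arm,get_image,spotter
import numpy as np,cv2
from scipy.optimize import least_squares
def ray(p,u,v,z):
    T=p['T'];d=T[:3,:3]@[(u-p['cx'])/p['fx'],(v-p['cy'])/p['fy'],1]
    return T[:3,3]+d*(z-T[2,3])/d[2]
def proj(p,P):
    T=p['T'];c=T[:3,:3].T@(np.array(P)-T[:3,3]);return np.array([p['fx']*c[0]/c[2]+p['cx'],p['fy']*c[1]/c[2]+p['cy']])
E
python3 - <<'E'
from g import *
p=get_image('top');s=get_image('side')
S=np.array([ray(p,160+x/4,120+y/4,.013) for x,y in((188,208),(520,193),(533,396),(197,412))])
c=S.mean(0);d=(S[0]-S[1])+(S[3]-S[2]);yaw=np.arctan2(-d[0],d[1])
G=ray(p,160+272/4,120+298/4,.086)
Gs=ray(s,130+351/2.667,130+211/2.4,.086)
R=lambda a:np.array([[np.cos(a),-np.sin(a)],[np.sin(a),np.cos(a)]])
print('c',c,'yaw',yaw,'G',G,'Gside',Gs,'G in winder',R(-yaw)@(G-c)[:2])
for z in(.15,.16,.17):
    k=ray(p,211.3,182,z);ks=ray(s,130+320/2.667,130+184/2.4,z);print(z,k,ks,R(-yaw)@(k-G)[:2],R(-yaw)@(ks-G)[:2])
o=arm.get_obs();print(o['t'],o['ft_force'])
E
```

```text
c [ 0.52436163 -0.22786666  0.013     ] yaw 0.019577605330780797 G [ 0.52274332 -0.17298739  0.086     ] Gside [ 0.52049033 -0.17037901  0.086     ] G in winder [-0.00054366  0.05490044]
0.15 [ 0.54872532 -0.13858401  0.15      ] [ 0.55012481 -0.14533708  0.15      ] [0.02665051 0.03388816] [0.02791753 0.02710898]
0.16 [ 0.54757388 -0.13981709  0.16      ] [ 0.54956947 -0.13478668  0.16      ] [0.02547515 0.03267785] [0.02756884 0.03766823]
0.17 [ 0.54642244 -0.14105018  0.17      ] [ 0.54901414 -0.12423628  0.17      ] [0.0242998  0.03146754] [0.02722015 0.04822748]
0.8 [-0.30041154 -0.94226987 -0.37468435]
```

```bash
python3 -m inch '[{"slide":[0,0,0],"turn":0.104},{"slide":[0,0,0],"turn":0.104},{"slide":[0.0195,-0.0212,0],"turn":0},{"slide":[0.0195,-0.0212,0],"turn":0},{"slide":[0.0195,-0.0212,0],"turn":0},{"slide":[0.0195,-0.0212,0],"turn":0},{"slide":[0.0195,-0.0212,0],"turn":0},{"slide":[0.0195,-0.0212,0],"turn":0},{"slide":[0.0195,-0.0212,0],"turn":0},{"slide":[0.0195,-0.0212,0],"turn":0},{"slide":[0.0195,-0.0212,0],"turn":0},{"slide":[0.0195,-0.0212,0],"turn":0}]' -1 20
```

```text
t: 1.8
ee_pos: [0.344, -0.4407, 0.2316]
eef_rot: [3.141, -0.0, 0.02]
ft_force: [-0.6, -0.8, -0.3]
width: -0.0002
```

```bash
python3 -m inch '[{"slide":[0.0226,-0.0246,0],"turn":0},{"slide":[0.0226,-0.0246,0],"turn":0},{"slide":[0.0226,-0.0246,0],"turn":0},{"slide":[0.0226,-0.0246,0],"turn":0},{"slide":[0.0226,-0.0246,0],"turn":0},{"slide":[0.0226,-0.0246,0],"turn":0},{"slide":[0.0226,-0.0246,0],"turn":0},{"slide":[0.0226,-0.0246,0],"turn":0},{"slide":[0.0226,-0.0246,0],"turn":0},{"slide":[0.0226,-0.0246,0],"turn":0},{"slide":[0.0226,-0.0246,0],"turn":0},{"slide":[0,0,0],"turn":0}]'
python3 - <<'E'
from g import *
o=arm.get_obs();print(o['ee_pos'])
s=get_image('side')['frame'];t=get_image('top')['frame']
a=cv2.resize(s[130:280,180:330],(400,400),interpolation=cv2.INTER_CUBIC);b=cv2.resize(t[130:240,180:290],(400,400),interpolation=cv2.INTER_CUBIC)
cv2.imwrite('pics/m1.png',np.hstack([a,b]))
E
```

```text
t: 2.8
ee_pos: [0.5908, -0.1582, 0.2316]
eef_rot: [-3.138, -0.003, 0.029]
ft_force: [0.3, 0.9, 0.2]
width: 0.0001
[ 0.59081759 -0.1582044   0.2315516 ]
```

View pics/m1.png

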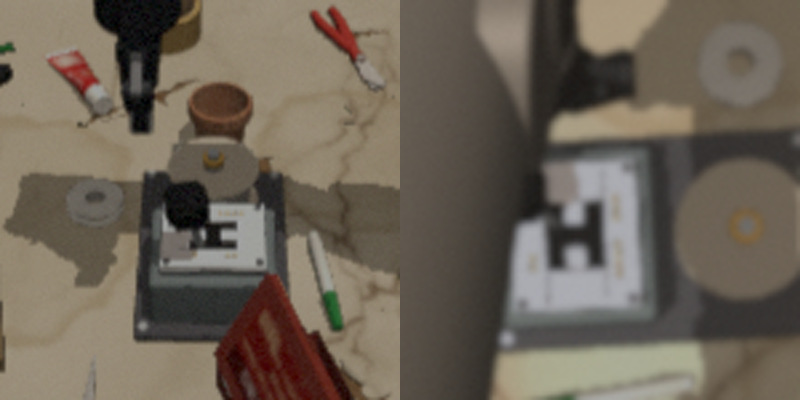

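The side view shows the fingertips above and beyond the knob at (250,207) px, on the far side. Next I move over and down behind its far face.

```bash
python3 -m inch '[{"slide":[0.011,-0.009,0],"turn":0.004},{"slide":[0.011,-0.009,0],"turn":0.004},{"slide":[0,0,0],"turn":0},{"slide":[0,0,0.02],"turn":0},{"slide":[0,0,0.02],"turn":0},{"slide":[0,0,0.02],"turn":0},{"slide":[0,0,0.016],"turn":0},{"slide":[0,0,0],"turn":0},{"slide":[0,0,0],"turn":0}]'
python3 - <<'E'
from g import *
o=arm.get_obs();print(o['ee_pos'],o['ft_force'])
s=get_image('side')
for P in (o['ee_pos'],):print(proj(s,P))
a=cv2.resize(s['frame'][140:290,180:330],(600,600),interpolation=cv2.INTER_CUBIC)
cv2.imwrite('pics/m2.png',a)
E
```

```text
t: 3.65
ee_pos: [0.6076, -0.1481, 0.1548]
eef_rot: [-3.141, 0.002, 0.011]
ft_force: [-0.1, 0.1, 0.8]
width: 0.0
[ 0.6075604  -0.14813649  0.15482743] [-0.09014427  0.10299631  0.75401519]
[227.55619816 203.89628824]
```

View pics/m2.png

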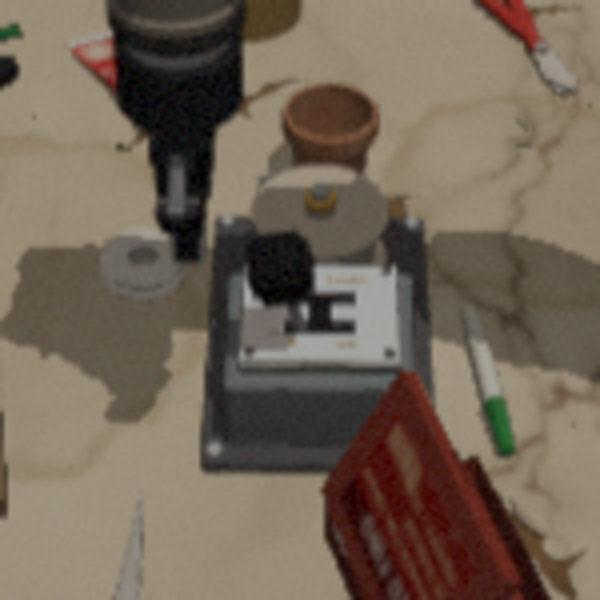

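```bash
python3 -m inch '[{"slide":[-0.005,-0.004,0],"turn":-0.005},{"slide":[-0.005,-0.004,0],"turn":-0.005},{"slide":[-0.006,0,0],"turn":0},{"slide":[0,0,0],"turn":0}]'; python3 -m inch '[{"slide":[-0.006,0,0],"turn":0},{"slide":[-0.006,0,0],"turn":0}]';python3 -m inch '[{"slide":[-0.006,0,0],"turn":0},{"slide":[-0.006,0,0],"turn":0},{"slide":[0,0,0],"turn":0}]'
python3 - <<'E'
from g import *
o=arm.get_obs();print(o['ee_pos'],o['ft_force'])
s=get_image('side')
print(proj(s,o['ee_pos']))
a=cv2.resize(s['frame'][140:290,180:330],(600,600),interpolation=cv2.INTER_CUBIC)
cv2.imwrite('pics/m3.png',a)
E
```

```text
t: 4.03
ee_pos: [0.5908, -0.1399, 0.156]
eef_rot: [3.141, 0.0, 0.022]
ft_force: [-0.3, -0.4, -0.7]
width: -0.0004
t: 4.2
ee_pos: [0.5801, -0.1405, 0.1558]
eef_rot: [3.141, -0.001, 0.022]
ft_force: [3.5, 1.0, 2.1]
width: 0.0001
t: 4.45
ee_pos: [0.5673, -0.1411, 0.1558]
eef_rot: [3.141, -0.001, 0.021]
ft_force: [2.2, -0.5, 1.8]
width: -0.0003
[ 0.5673459  -0.14110891  0.15578875] [ 2.18763962 -0.45072192  1.77458723]
[243.11604594 205.96024028]
```

View pics/m3.png

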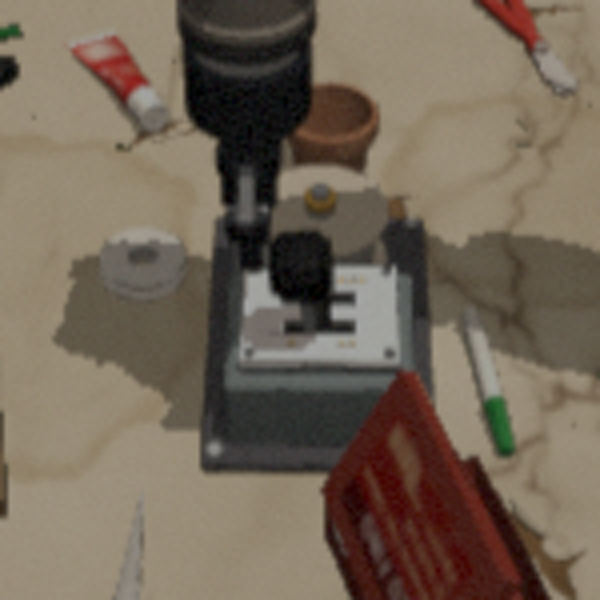

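The knob is moving: its centre is now at crop (302,265), and the rod is near the gate centre at column 317. Next: where the knob should appear in neutral.

Run:
```python
from g import *
s=get_image('side');o=np.array([180,140])
for dx in(.027,.02,.014,.01,.007,0,-.007):print(dx,(proj(s,[.5215+dx,-.139,.16])-o)*4)
print((proj(s,[.5215,-.1715,.086])-o)*4)
f=s['frame'][140:290,180:330]
for r in(75,80,84,88): print(r,f[r,55:95].mean(1).astype(int).tolist() if f.ndim==3 else 0)
```

```text
0.027 [281.94715279 262.13407595]
0.02 [293.0154449  262.45019987]
0.014 [302.5059981  262.72126165]
0.01 [308.83480142 262.90201999]
0.007 [313.58233237 263.03761527]
0 [324.66300067 263.35409267]
-0.007 [335.74800554 263.67069394]
[324.97709782 310.44382439]
75 [37, 37, 53, 55, 60, 92, 155, 162, 162, 163, 162, 160, 160, 158, 151, 97, 61, 55, 52, 51, 31, 24, 16, 19, 17, 13, 25, 35, 64, 70, 71, 70, 69, 91, 156, 162, 163, 162, 161, 161]
80 [38, 37, 51, 52, 62, 83, 106, 112, 111, 108, 108, 106, 106, 108, 109, 109, 68, 59, 57, 56, 58, 53, 55, 52, 27, 26, 20, 31, 72, 75, 74, 76, 83, 102, 156, 161, 162, 160, 161, 161]
84 [40, 44, 51, 55, 78, 128, 115, 111, 109, 109, 108, 108, 105, 108, 108, 107, 105, 98, 101, 106, 104, 108, 108, 119, 155, 157, 158, 157, 159, 156, 153, 155, 152, 154, 160, 159, 160, 161, 161, 161]
88 [36, 52, 69, 94, 109, 147, 104, 88, 123, 153, 156, 156, 158, 157, 158, 157, 157, 158, 158, 158, 159, 159, 161, 159, 159, 159, 160, 159, 160, 161, 162, 162, 161, 160, 161, 162, 162, 162, 159, 160]
```

```bash
python3 -m inch '[{"slide":[-0.005,0,0],"turn":0},{"slide":[-0.005,0,0],"turn":0},{"slide":[-0.004,0,0],"turn":0},{"slide":[0,0,0],"turn":0},{"slide":[0,0,0],"turn":0}]'
python3 - <<'E'
from g import *
o=arm.get_obs();print(o['ee_pos'],o['ft_force'])
s=get_image('side')
a=cv2.resize(s['frame'][180:255,210:285],(600,600),interpolation=cv2.INTER_CUBIC)
cv2.imwrite('pics/m4.png',a)
print((proj(s,[.5215,-.139,.16])-[210,180])*8)
E
```

```text
t: 4.97
ee_pos: [0.5533, -0.1411, 0.1551]
eef_rot: [3.142, 0.001, 0.022]
ft_force: [1.1, -0.2, 1.1]
width: 0.0003
[ 0.5533299  -0.14111487  0.15508567] [ 1.11997531 -0.22399992  1.12859011]
[409.32600134 206.70818535]
```

View pics/m4.png

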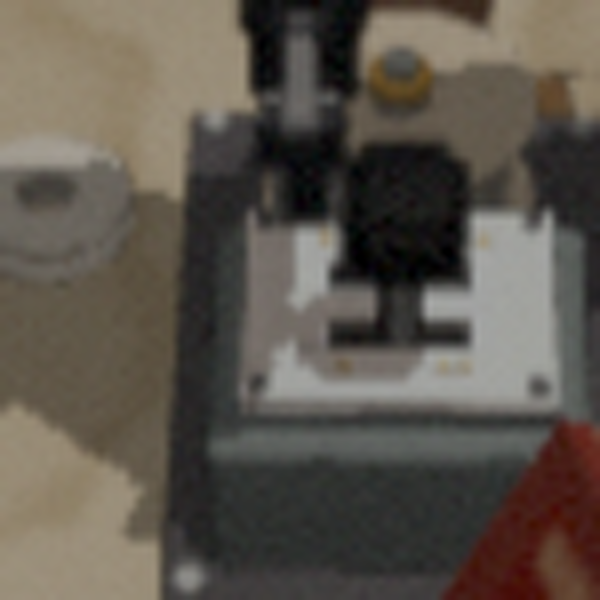

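Rod at column about 400 against a slot span of 328–470, so the lever is in the crossbar. I'll check the red box's lid height before going round to the left.

```bash
python3 -m inch '[{"slide":[0.01,0,0],"turn":0},{"slide":[0.01,0,0],"turn":0},{"slide":[0.01,0,0],"turn":0},{"slide":[0,0,0],"turn":0}]'
python3 - <<'E'
from g import *
p=get_image('top');s=get_image('side')
for z in(.03,.06,.08,.1,.12,.14):print(z,ray(p,183.75,200,z)[:2],ray(s,281,234,z)[:2])
E
```

```text
t: 5.35
ee_pos: [0.5864, -0.1397, 0.1551]
eef_rot: [-3.141, -0.001, 0.023]
ft_force: [1.0, 0.7, 1.2]
width: 0.0005
0.03 [ 0.51535258 -0.04815168] [ 0.46646243 -0.16639096]
0.06 [ 0.51338933 -0.05424081] [ 0.46763234 -0.13805367]
0.08 [ 0.5120805  -0.05830023] [ 0.46841228 -0.11916215]
0.1 [ 0.51077168 -0.06235965] [ 0.46919222 -0.10027062]
0.12 [ 0.50946285 -0.06641907] [ 0.46997216 -0.0813791 ]
0.14 [ 0.50815402 -0.07047849] [ 0.4707521  -0.06248757]
```

```bash
python3 -m inch '[{"slide":[0,-0.017,-0.003],"turn":0},{"slide":[0,-0.017,-0.002],"turn":0},{"slide":[0,-0.017,0],"turn":0},{"slide":[0,-0.017,0],"turn":0},{"slide":[0,0,0],"turn":0},{"slide":[-0.016,0,0],"turn":0},{"slide":[-0.016,0,0],"turn":0},{"slide":[-0.016,0,0],"turn":0},{"slide":[-0.016,0,0],"turn":0},{"slide":[0,0,0],"turn":0},{"slide":[0,0,0],"turn":0}]'
```

```text
t: 6.37
ee_pos: [0.5181, -0.0746, 0.1604]
eef_rot: [3.141, 0.0, 0.021]
ft_force: [0.4, -0.8, 0.4]
width: 0.0
```

```bash
python3 -m inch '[{"slide":[0.0025,0.008,0],"turn":0},{"slide":[0,0.008,0],"turn":0},{"slide":[0,0.006,0],"turn":0},{"slide":[0,0.006,0],"turn":0},{"slide":[0,0.006,0],"turn":0},{"slide":[0,0.006,0],"turn":0},{"slide":[0,0,0],"turn":0}]'; python3 -m inch '[{"slide":[0,0.006,0],"turn":0},{"slide":[0,0.006,0],"turn":0},{"slide":[0,0.006,0],"turn":0},{"slide":[0,0.006,0],"turn":0},{"slide":[0,0.006,0],"turn":0},{"slide":[0,0,0],"turn":0}]'; python3 -m inch '[{"slide":[0,0.006,0],"turn":0},{"slide":[0,0.006,0],"turn":0},{"slide":[0,0.006,0],"turn":0},{"slide":[0,0,0],"turn":0}]'
```

```text
t: 6.95
ee_pos: [0.5232, -0.114, 0.1615]
eef_rot: [-3.141, -0.002, 0.021]
ft_force: [-0.7, 3.6, 6.6]
width: 0.0
t: 7.45
ee_pos: [0.5224, -0.1455, 0.1601]
eef_rot: [3.141, 0.0, 0.02]
ft_force: [0.8, 1.9, 1.5]
width: 0.0001
t: 7.78
ee_pos: [0.5227, -0.1636, 0.1602]
eef_rot: [3.141, 0.0, 0.02]
ft_force: [0.6, 1.8, 1.9]
width: -0.0
```

Run:
```python
from g import *
o=arm.get_obs();print(o['t'],o['ee_pos'],o['ft_force'])
s=get_image('side');w=get_image('wrist')
a=cv2.resize(s['frame'][170:270,195:295],(500,500),interpolation=cv2.INTER_CUBIC)
cv2.imwrite('pics/m5.png',a)
for dx,dy in((0,.036),(0,0),(0,-.034),(.02,-.034)): print((proj(s,[.5215+dx,-.1715+dy,.16])-[195,170])*5)
```

```text
7.7833 [ 0.52274082 -0.16358669  0.16018535] [0.5634794  1.82220175 1.86006465]
[330.61985366 183.95434694]
[332.72636697 135.93718328]
[334.63349554  92.46491826]
[296.62688712  91.42600916]
```

View pics/m5.png

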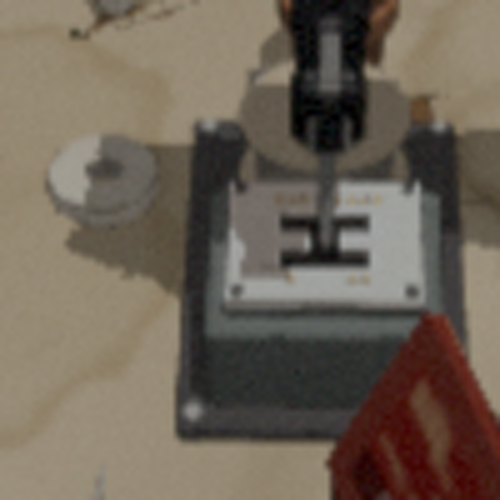

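The rod has moved along the crossbar and the crossbar's left end is empty. I keep pushing to the right stop.

```bash
python3 -m inch '[{"slide":[0,0.004,0],"turn":0},{"slide":[0,0.003,0],"turn":0},{"slide":[0,0,0],"turn":0}]'; python3 -m inch '[{"slide":[0,0.003,0],"turn":0},{"slide":[0,0,0],"turn":0}]'
```

```text
t: 8.13
ee_pos: [0.5227, -0.1692, 0.16]
eef_rot: [-3.142, 0.001, 0.021]
ft_force: [-0.1, 1.5, -1.2]
width: 0.0001
t: 8.3
ee_pos: [0.5229, -0.172, 0.1601]
eef_rot: [3.142, 0.001, 0.022]
ft_force: [-0.3, 2.2, -1.2]
width: 0.0004
```

```bash
python3 -m inch '[{"slide":[0,0.002,0],"turn":0},{"slide":[0,0.001,0],"turn":0},{"slide":[0,0,0],"turn":0}]'; python3 -m inch '[{"slide":[0,0.002,0],"turn":0},{"slide":[0,0,0],"turn":0}]'
```

```text
t: 8.55
ee_pos: [0.5231, -0.175, 0.1602]
eef_rot: [3.141, 0.0, 0.021]
ft_force: [-0.6, 1.9, -1.5]
width: 0.0
t: 8.72
ee_pos: [0.5232, -0.177, 0.1603]
eef_rot: [3.141, 0.0, 0.022]
ft_force: [-0.1, 1.2, -0.9]
width: 0.0
```

```bash
python3 -m inch '[{"slide":[0,0.002,0],"turn":0},{"slide":[0,0,0],"turn":0}]'; python3 -m inch '[{"slide":[0,0.002,0],"turn":0},{"slide":[0,0,0],"turn":0}]'
python3 - <<'E'
from g import *
o=arm.get_obs();print(o['t'],o['ee_pos'],o['ft_force'])
s=get_image('side')
a=cv2.resize(s['frame'][170:245,215:290],(600,600),interpolation=cv2.INTER_CUBIC)
cv2.imwrite('pics/m6.png',a)
E
```

```text
t: 8.88
ee_pos: [0.5233, -0.1787, 0.1603]
eef_rot: [-3.141, 0.0, 0.022]
ft_force: [0.8, 2.6, -0.5]
width: 0.0002
t: 9.05
ee_pos: [0.5233, -0.1803, 0.1602]
eef_rot: [-3.141, 0.0, 0.022]
ft_force: [-0.0, 4.7, -0.9]
width: -0.0003
9.05 [ 0.52327702 -0.1803022   0.16017272] [-0.01376108  4.68105472 -0.87472369]
```

View pics/m6.png

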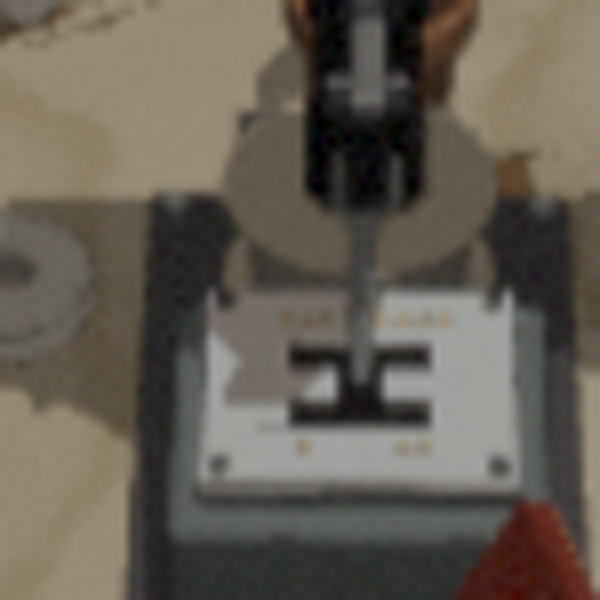

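The rod stands before the right-hand slots and the force is rising at the stop. Next I back off to the left, come round to the near face and push forward.

```bash
python3 -m inch '[{"slide":[0,-0.01,0],"turn":0},{"slide":[0,-0.012,0],"turn":0},{"slide":[0,-0.012,0],"turn":0},{"slide":[0,0,0],"turn":0},{"slide":[-0.016,0,0],"turn":0},{"slide":[-0.016,0,0],"turn":0},{"slide":[-0.016,0,0],"turn":0},{"slide":[-0.012,0,0],"turn":0},{"slide":[0,0,0],"turn":0},{"slide":[0,0,0],"turn":0}]'; python3 -m inch '[{"slide":[0,0.015,0],"turn":0},{"slide":[0,0.015,0],"turn":0},{"slide":[0,0.015,0],"turn":0},{"slide":[0,0.015,0],"turn":0},{"slide":[0,0,0],"turn":0},{"slide":[0,0,0],"turn":0}]'
```

```text
t: 9.93
ee_pos: [0.4628, -0.1482, 0.1607]
eef_rot: [3.141, -0.001, 0.022]
ft_force: [0.6, 0.4, 0.2]
width: -0.0002
t: 10.43
ee_pos: [0.4648, -0.2084, 0.1603]
eef_rot: [3.142, -0.001, 0.02]
ft_force: [1.1, 0.6, 0.8]
width: -0.0
```

```bash
python3 -m inch '[{"slide":[0.008,0,0],"turn":0},{"slide":[0.008,0,0],"turn":0},{"slide":[0.006,0,0],"turn":0},{"slide":[0.006,0,0],"turn":0},{"slide":[0.005,0,0],"turn":0},{"slide":[0,0,0],"turn":0}]'; python3 -m inch '[{"slide":[0.005,0,0],"turn":0},{"slide":[0.005,0,0],"turn":0},{"slide":[0.005,0,0],"turn":0},{"slide":[0.005,0,0],"turn":0},{"slide":[0,0,0],"turn":0}]'; python3 -m inch '[{"slide":[0.004,0,0],"turn":0},{"slide":[0.004,0,0],"turn":0},{"slide":[0,0,0],"turn":0}]'
```

```text
t: 10.93
ee_pos: [0.4977, -0.2066, 0.1602]
eef_rot: [-3.141, 0.0, 0.023]
ft_force: [-1.3, 0.4, 0.2]
width: 0.0004
t: 11.35
ee_pos: [0.5181, -0.2065, 0.1604]
eef_rot: [-3.141, -0.001, 0.022]
ft_force: [-1.1, 0.5, 0.9]
width: -0.0004
t: 11.6
ee_pos: [0.5255, -0.2064, 0.1601]
eef_rot: [-3.141, -0.0, 0.022]
ft_force: [-1.5, 1.1, -0.1]
width: 0.0001
```

```bash
python3 -m inch '[{"slide":[0.003,0,0],"turn":0},{"slide":[0.003,0,0],"turn":0},{"slide":[0,0,0],"turn":0}]'; python3 -m inch '[{"slide":[0.002,0,0],"turn":0},{"slide":[0,0,0],"turn":0}]'; python3 -m inch '[{"slide":[0.002,0,0],"turn":0},{"slide":[0,0,0],"turn":0}]'
python3 - <<'E'
from g import *
s=get_image('side')
a=cv2.resize(s['frame'][170:245,215:290],(600,600),interpolation=cv2.INTER_CUBIC)
cv2.imwrite('pics/m7.png',a)
E
```

```text
t: 11.85
ee_pos: [0.5313, -0.2065, 0.1602]
eef_rot: [3.142, -0.0, 0.022]
ft_force: [-1.9, -0.2, -1.1]
width: 0.0003
t: 12.02
ee_pos: [0.5331, -0.2065, 0.1602]
eef_rot: [3.142, -0.0, 0.022]
ft_force: [-1.7, 0.4, -0.4]
width: -0.0001
t: 12.18
ee_pos: [0.5352, -0.2065, 0.1603]
eef_rot: [3.141, -0.0, 0.022]
ft_force: [-1.7, -0.2, -1.2]
width: 0.0002
```

View pics/m7.png

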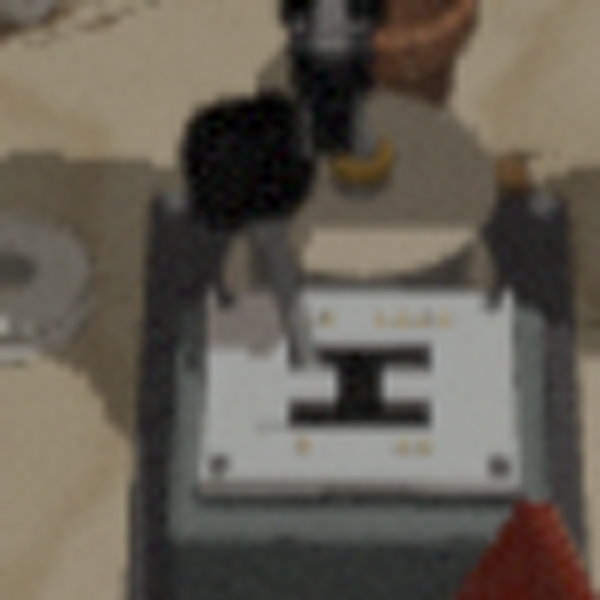

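The lever is in slot 3 with the rod nearly at its far end. I push on until the stop can be felt.

```bash
python3 -m inch '[{"slide":[0.002,0,0],"turn":0},{"slide":[0,0,0],"turn":0}]'; python3 -m inch '[{"slide":[0.0015,0,0],"turn":0},{"slide":[0,0,0],"turn":0}]'; python3 -m inch '[{"slide":[0.0015,0,0],"turn":0},{"slide":[0,0,0],"turn":0}]'
```

```text
t: 12.4
ee_pos: [0.5371, -0.2065, 0.1603]
eef_rot: [3.141, -0.0, 0.022]
ft_force: [-2.9, -1.0, 0.1]
width: -0.0
t: 12.57
ee_pos: [0.5382, -0.2064, 0.1602]
eef_rot: [-3.142, 0.001, 0.022]
ft_force: [-3.1, -0.3, 0.2]
width: -0.0001
t: 12.73
ee_pos: [0.5394, -0.2064, 0.16]
eef_rot: [-3.141, 0.001, 0.022]
ft_force: [-5.2, -0.7, -0.1]
width: -0.0001
```

```bash
python3 -m inch '[{"slide":[0.0015,0,0],"turn":0},{"slide":[0,0,0],"turn":0}]'; python3 -m inch '[{"slide":[0.002,0,0],"turn":0},{"slide":[0,0,0],"turn":0},{"slide":[0,0,0],"turn":0}]'; python3 -m inch '[{"slide":[0.002,0,0],"turn":0},{"slide":[0,0,0],"turn":0},{"slide":[0,0,0],"turn":0}]'
```

```text
t: 12.9
ee_pos: [0.5405, -0.2063, 0.1599]
eef_rot: [-3.141, 0.002, 0.022]
ft_force: [-6.2, 0.3, -0.5]
width: -0.0002
t: 13.15
ee_pos: [0.5418, -0.2064, 0.1596]
eef_rot: [-3.141, 0.003, 0.021]
ft_force: [-6.6, -0.3, -0.9]
width: -0.0001
t: 13.4
ee_pos: [0.5431, -0.2064, 0.1594]
eef_rot: [-3.141, 0.005, 0.021]
ft_force: [-8.5, 0.2, -0.2]
width: -0.0001
```

```bash
python3 -m inch '[{"slide":[0.003,0,0],"turn":0},{"slide":[0.002,0,0],"turn":0},{"slide":[0,0,0],"turn":0},{"slide":[0,0,0],"turn":0}]'
python3 - <<'E'
from g import *
s=get_image('side')
cv2.imwrite('pics/push.png',s['frame'])
E
python3 -m inch '[{"slide":[-0.01,0,0],"turn":0},{"slide":[-0.015,0,0],"turn":0},{"slide":[-0.015,0,0],"turn":0},{"slide":[-0.02,0,0],"turn":0},{"slide":[0,0,0],"turn":0},{"slide":[0,0,-0.03],"turn":0},{"slide":[0,0,-0.03],"turn":0},{"slide":[0,0,-0.03],"turn":0},{"slide":[0,0,0],"turn":0},{"slide":[0,0,0],"turn":0}]'
python3 - <<'E'
from g import *
s=get_image('side');b=cv2.imread('pics/push.png')
c=lambda f:cv2.resize(f[170:245,215:290],(400,400),interpolation=cv2.INTER_CUBIC)
cv2.imwrite('pics/m8.png',np.hstack([c(b),c(s['frame'])]))
E
```

```text
t: 13.73
ee_pos: [0.5465, -0.2063, 0.1588]
eef_rot: [-3.141, 0.008, 0.021]
ft_force: [-11.7, 0.2, -1.5]
width: 0.0001
t: 14.62
ee_pos: [0.4933, -0.2078, 0.2531]
eef_rot: [3.139, -0.007, 0.022]
ft_force: [0.7, -0.4, -1.4]
width: -0.0003
```

View pics/m8.png

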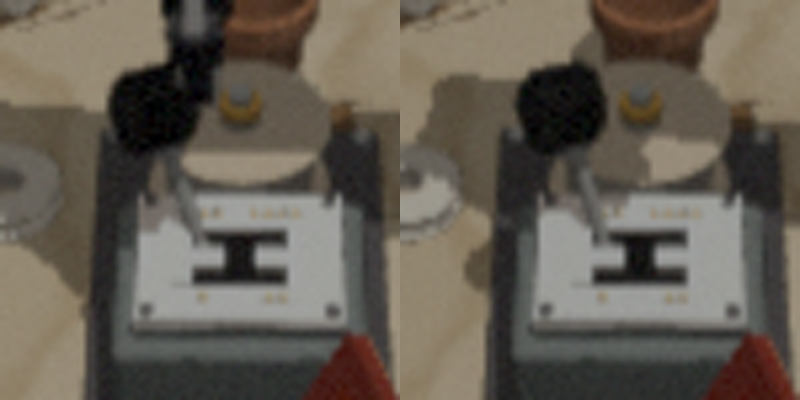

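Run:
```python
from g import *
s=get_image('side');f=s['frame'].astype(int).sum(2)
m=np.zeros(f.shape,bool);m[178:202,230:258]=f[178:202,230:258]<75
n,l,st,c=cv2.connectedComponentsWithStats(m.astype(np.uint8));i=1+st[1:,4].argmax();print(st[i],c[i])
for a in(.22,.24,.26,.27,.28):
  for b in (.2,.24):
    # yoke forward then sideways
    d=np.array([np.sin(a)*np.cos(b),-np.sin(b),np.cos(a)*np.cos(b)])*.15;y=.02
    P=np.array([.5215,-.1715,.013])+[d[0]-y*d[1],d[1]+y*d[0],d[2]]
    print(a,b,proj(s,P))
print(arm.get_obs()['ft_force'])
```

```text
[237 182  16  17 199] [244.75376884 189.89949749]
0.22 0.2 [249.4305203 190.3773189]
0.22 0.24 [249.60461773 189.27268075]
0.24 0.2 [248.34373177 190.55283636]
0.24 0.24 [248.53188166 189.44635617]
0.26 0.2 [247.26332906 190.74454639]
0.26 0.24 [247.46543125 189.63604855]
0.27 0.2 [246.72568564 190.84643802]
0.27 0.24 [246.93472396 189.73686603]
0.28 0.2 [246.18983393 190.95233394]
0.28 0.24 [246.40578039 189.84164456]
[-0.6736482  -0.74947297 -0.52620685]
```

```bash
python3 -c "
from station import arm
print(arm.finish_job())"
```

```text
the job is handed in; nothing more can be done
None
```

The ribbon winder is in third gear, and the job was handed in at about 15 s of the 54 s allowed.

- **What I did:** The lever started in slot 1. With the fingers shut, I pushed the knob's far face back to the crossbar. I then pushed its left face across until the force rose at the right stop, and its near face forward to the end of slot 3. I did not pinch the knob. The gripper then backed off and lifted clear.
- **Stop felt:** On the last push the force rose steadily to about 12 N, where about 2 N had been moving the lever along the slot. On release the knob came back about 3 mm, which I took to be spring in the stop.
- **Position after release:** The side view shows the rod at the far end of the far right slot. The knob's centre is at pixel (244.8, 189.9). For a fully home lever (0.27 rad) I expected (246.9, 189.7), or about 245.7 across after allowing for the offset I had seen at the gate. That puts it at or slightly past full travel, within measuring error.
- **Surroundings:** I felt no unexpected contact forces, and the pot and white spool beside the winder look unmoved in the last crop. I did not take a separate picture to check the other loose items, but the arm never went down near them.
- **Disagreement:** The two cameras placed the gate centre 2–3 mm apart, well inside the crossbar's tolerance.

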